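Sweep the loose stoppers into the catch pen

TASK

Sweep the three red-orange rubber stoppers across the bench with the fingertips, through the open side of the white three-walled catch pen, until each lies wholly inside it. Push them gently and keep them on the bench: do not pinch, lift or carry them. Leave the other things on the bench alone.

Things in the scene. Friction and masses are not known exactly. Their poses are not given: they have to be found in the camera images.
- pen: white catch pen fixed to the bench: three walls 25 mm high, 6 thick, round a flat blue patch level with the bench (no sill), 160 mm wide (its y), 96 deep (its x). Origin: centre of the patch, at bench height; x points from the open side to the back wall. Open side: line x = -0.048 in its frame; inner faces: back x = 0.048, sides y = -0.080 and 0.080. The side walls end in 10 mm round posts
- stopper_1_mid (a point): middle of stopper 1: a red-orange tapered rubber stopper, 34 mm across at the bottom, 29 at the top, 24 high, about 35 g, standing on the bench with its wide end down; the point lies on its axis 12 mm above its underside, so it reads z = 0.012 while it stands. It slides on the bench when pushed low down; pushed off centre it slips aside
- stopper_2_mid (a point): middle of stopper 2: a red-orange tapered rubber stopper, 34 mm across at the bottom, 29 at the top, 24 high, about 35 g, standing on the bench with its wide end down; the point lies on its axis 12 mm above its underside, so it reads z = 0.012 while it stands. It slides on the bench when pushed low down; pushed off centre it slips aside
- stopper_3_mid (a point): middle of stopper 3: a red-orange tapered rubber stopper, 34 mm across at the bottom, 29 at the top, 24 high, about 35 g, standing on the bench with its wide end down; the point lies on its axis 12 mm above its underside, so it reads z = 0.012 while it stands. It slides on the bench when pushed low down; pushed off centre it slips aside
- petri_dish_1: bystander, to be left alone (sizes in mm): glass petri dish with lid, 65 mm across, 18 high, near the front edge; origin at the centre of its underside
- pipette_bulb_1: bystander, to be left alone (sizes in mm): red rubber pipette bulb, 40x68x41, lying near the front edge; origin at the centre of its underside
- weighing_bottle_1: bystander, to be left alone (sizes in mm): low clear glass weighing bottle with lid, 44 across, 57 high, left of the work; origin at the centre of its underside
- weighing_bottle_2: bystander, to be left alone (sizes in mm): another such weighing bottle, 44 across, 57 high, at the front right; origin at the centre of its underside
- slide_box_1: bystander, to be left alone (sizes in mm): white and green slide box, 52x72x35, at the front right; origin at the centre of its underside
- timer_1: bystander, to be left alone (sizes in mm): small white bench timer, 26x60x62, right of the pen; origin at the centre of its underside
- marker_1: bystander, to be left alone (sizes in mm): black-capped marker pen, 13 thick, 131 long, lying at the front right; origin at the centre of its underside
- retort_stand: retort stand with a thin rod and a ring, fixed, to the left of the work; origin at bench height under its middle, as a mark only. In the world, seen from the robot: upright rod at x 0.62, y 0.42, 0.6 m tall, with a clamp reaching to y 0.36; horizontal ring 0.30 m above the bench spanning x 0.34 to 0.45, y 0.37 to 0.47, its arm running on to the rod: keep the wrist clear of it
- sieve_case: open wooden weight case, fixed, to the right of the work; origin at the centre of its underside. Box part 50 mm high (brass weights 54), from 61 mm in front of to 59 mm behind the origin, 110 mm to either side; the raised lid stands behind it, about 170 mm above the bench
- stopper_1: stopper 1 itself; origin at the centre of its underside, z axis along its taper; see stopper_1_mid
- stopper_2: stopper 2 itself; origin at the centre of its underside, z axis along its taper; see stopper_2_mid
- stopper_3: stopper 3 itself; origin at the centre of its underside, z axis along its taper; see stopper_3_mid
There are look-alikes about, which are no part of the job. What is shaped like the stopper_3 but blue or green is not meant.

How it is judged (in metres and radians):
At the end, for the whole second after the job is handed in: All three stoppers are at rest on the bench inside the pen, each with its middle at least 13 mm past the line of the open side and between the walls (a 4 mm overhang is allowed) (x of stopper_1_mid in the frame of pen between -0.035 and 0.048 m and y of stopper_1_mid in the frame of pen between -0.08 and 0.08 m and height (world z) of each of stopper_1_mid, stopper_2_mid, stopper_3_mid below 0.022 m and linear speed of each of stopper_1, stopper_2, stopper_3 below 0.02 m/s and x of stopper_2_mid in the frame of pen between -0.035 and 0.048 m and y of stopper_2_mid in the frame of pen between -0.08 and 0.08 m and x of stopper_3_mid in the frame of pen between -0.035 and 0.048 m and y of stopper_3_mid in the frame of pen between -0.08 and 0.08 m); the robot touches nothing.
It fails at once if a stopper is lifted off the bench (its middle more than 26 mm above it) (height (world z) of any of stopper_1_mid, stopper_2_mid, stopper_3_mid above 0.026 m).
It fails at once if a stopper is pinched or jammed by the fingers with more than 20 N (contact force between the fingers and stopper_1 above 20 N or contact force between the fingers and stopper_2 above 20 N or contact force between the fingers and stopper_3 above 20 N).
It fails at once if a bystander is moved by more than 15 mm (distance of any of petri_dish_1, pipette_bulb_1, weighing_bottle_1, weighing_bottle_2, slide_box_1, timer_1, marker_1 from where it was at the start of the episode above 0.015 m).
It also fails if it takes over 64 s, if anything falls off the work surface, if the arm or the gripper's body presses on something with over 40 N, if the wrist force passes 120 N, or if a joint passes its speed limit or range.

ROBOT

A 6-joint arm with a two-finger parallel gripper is mounted at the origin on a cart in front of the work surface, level with it; the furniture and walls round the work are solid. World frame = base frame: x ahead of the robot, y to its left, z up, the work surface at z = 0. Lengths are in m, angles in degrees, forces in N, time in s.
With the tool pointing down it reaches from about 0.3 to 0.75 m from the base axis. Payload 8.5 kg.
Tool frame: the origin (TCP) lies at the very end of the fingers, on their centre line; the grasp point (between the pads) lies 19 mm behind it; z points along the fingers, y is the line along which they close (so a half turn about z gives the same grasp; the last joint's range is limited). The gripper opens to 85 mm and grips with 20 to 120 N. Pads are 22 mm wide; open, the fingers measure 114 mm over their backs; the gripper's body (76 mm by 85 mm) begins 54 mm behind the grasp point. The pads swing forward as they close: fully open they stand 13 mm farther back than shut.
Start: joints at [59.169, 21.807, 74.336, -0, 83.858, -12.336], TCP at [0.174, 0.522, 0.231] pointing down, gripper open.
Joint ranges: [-178.18, 178.18], [-50.72, 133.34], [12.68, 142.11], [-81.47, 261.47], [9.98, 163.14], [-165.26, 165.26]. Speed limits (degrees/s): [136.94, 136.94, 180, 180, 180, 180].

INTERFACE

Orientations are given as a 3x3 rotation matrix whose columns are the frame's x, y, z axes.
In Python, from rig import env, optics, spotter gives the robot as it stands.
- The arm moves only by the shell command python3 -m crank 'ROWS' [FORCE]. ROWS is JSON, one flat list of numbers, 5 for each row, row after row: the finger opening in cm, from 0 to 8.54, then the shift along the tool's x, y, z in cm, then the turn about the tool's z in rad. A call has exactly 8 rows; each row shifts and turns the commanded pose from where the row before left it, along the tool's axes as they then stand; what a row does not reach is not made up. A row lasts 1/12 s, in which the tool goes at most 41.7 mm and 7.16 degrees, less where a joint would pass 70% of its speed; a pose out of reach is approached as far as the arm can. A call is refused whole if a number of a shift passes 4.17 or a number of a turn 0.125, either way. A call with a gripper value outside its range is refused whole. The fingers move at their own pace and stop on an object; FORCE is the grip in N (left out, the last holds). Time passes only in rows, so rows that do not move let the fingers close, or fill a call up. It gives the time, the measured TCP pose, the force, the opening and the grip force at its end, in the units of the state.
- env.observe(): the state, without advancing time (a new reading comes with each control period).
- optics.get_image(name): name is "scene" or "top"; returns a dict with "color" (400x640x3 uint8, red, green, blue), "intrinsics" (3x3 intrinsics, pixels), "pose" (4x4, takes a point from camera to world coordinates). Camera axes: x right, y up, looking along -z (the intrinsics and any distortion apply to the point x, -y, -z); pixel columns grow to the right and rows downward; lengths in m; the calibration is good to about 2 mm. A picture is of the moment at which its call begins. There is no depth.
- env.close_job(): hands the job in; it is judged then, once.
Trained networks look in a picture, given as the dict that the camera call returned (one of the last four; its "shot" number tells which), for a name from the list of things; names that differ only in an ending like _2 or _b are one class to them, and where a whole thing is asked for, a point or a joint stands for the part that bears it (a point fixed in the world has none). Each returns a list of dicts, best first, with "score" (0 to 1); they miss things now and then, are a little off and sometimes report something else, mostly with a low value. They report only what shows in the picture. A call takes as long as a camera call. They do not tell look-alikes from the thing itself.
- spotter.look_for(picture, query): "at" ([column, row] as shares, 0 to 1, of the picture: columns of its width, rows of its height, amid what is visible of it).
The state is a dict: "time_s": time; "q": joint angles; "qvel": joint speeds; "joint_efforts": joint torques, N m; "position": TCP position; "tool_rot": TCP orientation; "ft_force": force on the tool from outside, world axes, zero at the start; "wrist_torque": the same for the moment, N m; "grip_width": finger opening in m; "gripper_force": force on a finger pad.
Only numpy, scipy, OpenCV 4.12 (cv2) and the standard library are available. Lean on these libraries where they do the work, as an engineer would, in place of code of your own. Each camera call takes 0.05 s, during which the arm holds its last target. There are 200 camera calls.

## Working session

There is one attempt and no reset: what is moved stays moved. The work goes in short steps, Python scripts to look and compute and a shell command to move; the robot and the scene stay as the last step left them, time stands still between calls to the robot, and variables do not carry over. Pictures are saved under pics/ and viewed, at most 10 in all, crops included, and the job is handed in when it is done.

```bash
ls; mkdir -p pics; cat > h.py <<'E'
import numpy as np,cv2
from rig import env,optics,spotter
def ray(im,u,v,z):
    K=np.array(im["intrinsics"]);T=np.array(im["pose"])
    d=T[:3,:3]@np.array([(u-K[0,2])/K[0,0],-(v-K[1,2])/K[1,1],-1.])
    o=T[:3,3];return o+d*(z-o[2])/d[2]
def proj(im,p):
    K=np.array(im["intrinsics"]);T=np.array(im["pose"])
    c=T[:3,:3].T@(np.array(p)-T[:3,3]);return K[0,0]*c[0]/-c[2]+K[0,2],K[1,1]*-c[1]/-c[2]+K[1,2]
def save(im,n):cv2.imwrite(n,cv2.cvtColor(im["color"],cv2.COLOR_RGB2BGR))
E
python3 - <<'E'
from h import *
s=env.observe();print(s)
for n in("scene","top"):
    im=optics.get_image(n);save(im,f"pics/{n}0.png");print(n,[k for k in im],np.round(im["pose"],3).tolist(),np.round(im["intrinsics"],1).tolist())
    for q in("stopper_1","pen"):
        for d in spotter.look_for(im,q):
            u,v=d["at"][0]*640,d["at"][1]*400;print(q,round(d["score"],2),round(u),round(v),ray(im,u,v,.012 if q!="pen" else 0).round(3))
E
```

```text
pics
{'time_s': 0.0, 'q': array([ 5.91681276e+01,  2.18404435e+01,  7.43855704e+01, -2.06184701e-03,
        8.38553698e+01, -1.23356061e+01]), 'qvel': array([ 0.04608735,  0.01598059, -0.01873628,  0.00303754,  0.00822315,
       -0.02365915]), 'joint_efforts': array([ 9.07805897e-04, -4.48457301e+01, -2.31279087e+01, -1.18530193e-04,
        4.67869409e-03, -3.27414021e-06]), 'position': array([0.17434146, 0.52133207, 0.23071208]), 'tool_rot': array([[-9.48345467e-01,  3.17238695e-01, -6.97267728e-04],
       [ 3.17239347e-01,  9.48344697e-01, -1.23800991e-03],
       [ 2.68505504e-04, -1.39526184e-03, -9.99998991e-01]]), 'ft_force': array([-0.65328995,  0.48588363, -0.68710283]), 'wrist_torque': array([-0.02093225,  0.00539558,  0.02664123]), 'gripper_force': 0.0, 'grip_width': 0.08520536193106316}
scene ['color', 'intrinsics', 'pose', 'shot'] [[0.83, 0.261, -0.493, 0.016], [-0.558, 0.384, -0.736, -0.673], [-0.003, 0.886, 0.464, 0.549], [0.0, 0.0, 0.0, 1.0]] [[389.4, 0.0, 321.1], [0.0, 389.4, 202.7], [0.0, 0.0, 1.0]]
stopper_1 0.5 302 231 [0.456 0.077 0.012]
stopper_1 0.44 288 218 [0.461 0.154 0.012]
pen 0.72 338 193 [0.68  0.221 0.   ]
pen 0.39 273 209 [0.457 0.243 0.   ]
top ['color', 'intrinsics', 'pose', 'shot'] [[-0.015, 0.992, -0.125, 0.389], [-1.0, -0.015, 0.002, 0.111], [0.0, 0.125, 0.992, 1.092], [0.0, 0.0, 0.0, 1.0]] [[398.3, 0.0, 321.9], [0.0, 398.3, 199.0], [0.0, 0.0, 1.0]]
stopper_1 0.69 350 168 [0.61  0.03  0.012]
stopper_1 0.67 333 221 [0.463 0.079 0.012]
stopper_1 0.63 302 224 [0.458 0.163 0.012]
stopper_1 0.44 274 224 [0.458 0.239 0.012]
pen 0.72 296 152 [0.659 0.179 0.   ]
```

```bash
python3 - <<'E'
import cv2
a=cv2.imread("pics/top0.png");cv2.imwrite("pics/top0c.png",cv2.resize(a[70:310,180:500],None,fx=2.5,fy=2.5,interpolation=cv2.INTER_CUBIC))
E
```

```text
(no output)
```

View pics/top0c.png

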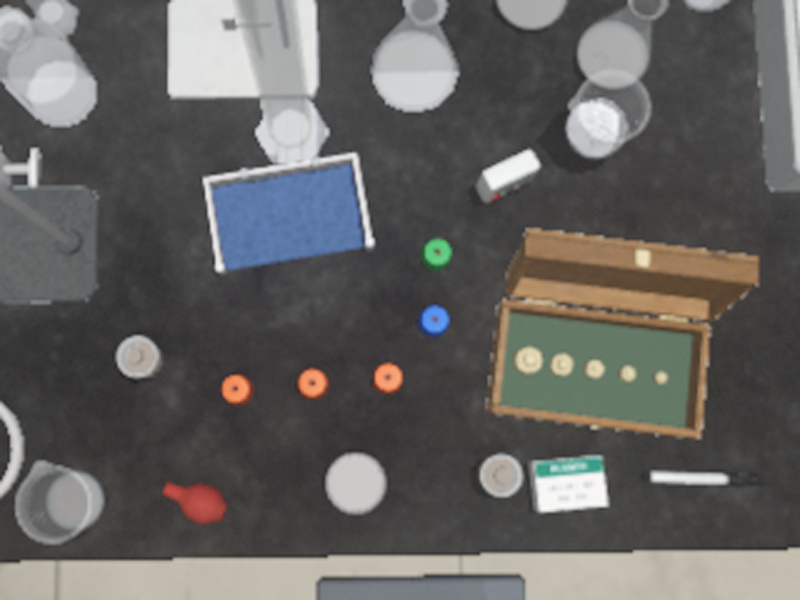

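View pics/scene0.png

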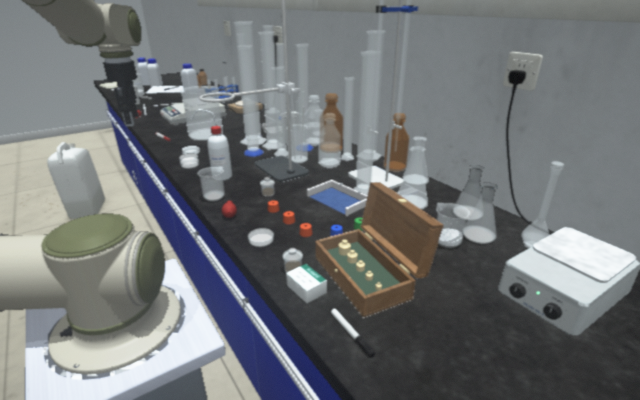

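The top crop shows the orange stoppers at (235,389), (312,382) and (388,377). Blue (434,319) and green (437,252) are look-alikes, so only the three orange ones are meant. The pen posts are at (220,268) and (371,244), and the pen opens toward the robot.

```bash
cat >> h.py <<'E'
def stoppers(im):
    c=im["color"].astype(int);hsv=cv2.cvtColor(im["color"],cv2.COLOR_RGB2HSV)
    m=((hsv[...,0]>4)&(hsv[...,0]<16)&(hsv[...,1]>150)&(hsv[...,2]>130)).astype(np.uint8)
    n,l,st,ce=cv2.connectedComponentsWithStats(m)
    out=[]
    for i in range(1,n):
        if st[i,4]>25: 
            p=ray(im,*ce[i],.015);out.append((p.round(4),int(st[i,4])))
    return [o for o in out if .3<o[0][0]<.8 and -.1<o[0][1]<.35]
# pen frame
def pen():
    im0=lambda u,v:(180+u/2.5,70+v/2.5)
    return im0
P=None
E
python3 - <<'E'
from h import *
im=optics.get_image("top")
for o in stoppers(im):print(o)
f=lambda u,v,z:ray(im,180+u/2.5,70+v/2.5,z)[:2]
a,b=f(220,268,.025),f(371,244,.025)      # posts
c,d=f(208,180,.025),f(357,156,.025)      # back corners
print(a,b,c,d,np.linalg.norm(a-b),np.linalg.norm(a-c),np.linalg.norm(b-d))
x=(c+d-a-b);x/=np.linalg.norm(x);y=(a-b)/np.linalg.norm(a-b)
print(np.degrees(np.arctan2(x[1],x[0])),np.degrees(np.arctan2(-y[0],y[1])))
E
```

```text
(array([0.4604, 0.1568, 0.015 ]), 49)
(array([0.4557, 0.2408, 0.015 ]), 74)
[0.58523042 0.25403615] [0.60934373 0.0894354 ] [0.68363714 0.26741618] [0.70836879 0.10319271] 0.1663576227837311 0.09931217479502412 0.09997612265621496
7.826363028565347 8.334305638053053
```

```bash
cat >> h.py <<'E'
O=np.array([.645,.179]);ax=np.array([.990,.140]);ay=np.array([-.140,.990])
def stoppers(im):
    c=im["color"].astype(int);r,g,b=c[...,0],c[...,1],c[...,2]
    m=((r>120)&(r-b>80)&(g-b>5)&(r-g>55)).astype(np.uint8)
    n,l,st,ce=cv2.connectedComponentsWithStats(m,connectivity=8);out=[]
    for i in range(1,n):
        if st[i,4]>25:
            p=ray(im,*ce[i],.017)[:2]
            if .3<p[0]<.8 and -.1<p[1]<.35: out.append((p.round(4),"pen",np.round([(p-O)@ax,(p-O)@ay],3),int(st[i,4])))
    return out
E
python3 - <<'E'
from h import *
im=optics.get_image("top")
for o in stoppers(im):print(o)
E
```

```text
(array([0.4649, 0.0743]), 'pen', array([-0.193, -0.078]), 107)
(array([0.4602, 0.1561]), 'pen', array([-0.186,  0.003]), 106)
(array([0.455 , 0.2386]), 'pen', array([-0.18 ,  0.086]), 109)
(array([0.3342, 0.2796]), 'pen', array([-0.294,  0.143]), 177)
```

```bash
cat > st.py <<'E'
from h import *
s=env.observe();p=s["position"];R=s["tool_rot"];q=p[:2]-O
print("t",s["time_s"],"world",p.round(4),"pen",np.round([q@ax,q@ay],4),"yaw of -x in pen",round(float(np.degrees(np.arctan2(-R[1,0],-R[0,0])))-8.05,2),"F",s["ft_force"].round(1),"w",round(s["grip_width"],4),"q",s["q"].round(0))
import sys
if len(sys.argv)>1:
    for o in stoppers(optics.get_image("top")):print(o)
E
python3 -m crank '[2,0,0,0,-0.116, 2,0,0,0,-0.116, 2,0,0,0,-0.116, 2,0,0,0,-0.116, 2,0,-3.6,0,0, 2,0,-3.6,0,0, 2,0,-3.6,0,0, 2,0,-3.6,0,0]'; python3 st.py
```

```text
time_s: 1.07
position: [0.1945, 0.3775, 0.2311]
tool_rot: [[-0.99, -0.141, 0.0], [-0.141, 0.99, -0.0], [0.0, -0.0, -1.0]]
ft_force: [0.8, 0.4, 0.2]
grip_width: 0.0201
gripper_force: 0.0
t 1.0667 world [0.1945 0.3775 0.2311] pen [-0.4182  0.2596] yaw of -x in pen 0.08 F [0.8 0.4 0.2] w 0.0201 q [ 47.   9.  93.  -0.  78. -51.]
```

```bash
python3 -m crank '[2,0,-3.3,0,0, 2,0,-3.3,0,0, 2,0,-3.3,0,0, 2,-1,-3.3,0,0, 2,-2.5,-3.1,0,0, 2,-2.5,-3.1,0,0, 2,-2.5,-3.1,0,0, 2,-2.5,-3.1,0,0]'; python3 st.py
```

```text
time_s: 1.73
position: [0.3407, 0.1393, 0.2317]
tool_rot: [[-0.99, -0.14, 0.001], [-0.14, 0.99, 0.0], [-0.001, 0.0, -1.0]]
ft_force: [1.0, 1.2, 0.5]
grip_width: 0.02
gripper_force: 0.0
t 1.7333 world [0.3407 0.1393 0.2317] pen [-0.3068  0.0033] yaw of -x in pen 0.02 F [1.  1.2 0.5] w 0.02 q [  4.   3. 100.   0.  77. -94.]
```

```bash
python3 -m crank '[2,-3,0,1,0, 2,-3,0,3,0, 2,-2,0,3.5,0, 2,0,0,3.5,0, 2,0,0,3.5,0, 2,0,0,2.5,0, 2,0,0,1,0, 2,0,0,0,0]'; python3 st.py 1
```

```text
time_s: 2.4
position: [0.4172, 0.152, 0.0498]
tool_rot: [[-0.99, -0.141, -0.005], [-0.141, 0.99, -0.0], [0.005, 0.0, -1.0]]
ft_force: [-0.0, -0.5, 0.5]
grip_width: 0.0199
gripper_force: 0.0
t 2.4 world [0.4172 0.152  0.0498] pen [-0.2293  0.0052] yaw of -x in pen 0.03 F [-0.  -0.5  0.5] w 0.0199 q [  5.  26. 105.  -0.  49. -93.]
(array([0.4666, 0.0698]), 'pen', array([-0.192, -0.083]), 69)
(array([0.3375, 0.2888]), 'pen', array([-0.289,  0.152]), 117)
```

```bash
python3 -m crank '[2,0,-0.2,1.5,0, 2,0,0,1.5,0, 2,0,0,0.8,0, 2,0,0,0.5,0, 2,0,0,0,0, 2,-0.5,0,0,0, 2,-0.6,0,0,0, 2,-0.6,0,0,0]'; python3 st.py
```

```text
time_s: 3.12
position: [0.4366, 0.1528, 0.0096]
tool_rot: [[-0.99, -0.141, 0.002], [-0.141, 0.99, 0.0], [-0.002, -0.0, -1.0]]
ft_force: [-0.3, -0.9, -0.7]
grip_width: 0.02
gripper_force: 0.0
t 3.1167 world [0.4366 0.1528 0.0096] pen [-0.2099  0.0032] yaw of -x in pen 0.04 F [-0.3 -0.9 -0.7] w 0.02 q [  5.  31. 105.   0.  44. -94.]
```

```bash
python3 -m crank '[2,-0.7,0,0,0, 2,-0.7,0,0,0, 2,-0.7,0,0,0, 2,-0.8,0,0,0, 2,-0.8,0,0,0, 2,-0.8,0,0,0, 2,-0.8,0,0,0, 2,-0.8,0,0,0]'; python3 st.py 1; python3 - <<'E'
from h import *
a=optics.get_image("scene")["color"][150:300,220:420,::-1];cv2.imwrite("pics/s1.png",cv2.resize(a,None,fx=4,fy=4,interpolation=cv2.INTER_CUBIC))
E
```

```text
time_s: 3.78
position: [0.4966, 0.1613, 0.0088]
tool_rot: [[-0.99, -0.141, -0.0], [-0.141, 0.99, -0.0], [0.0, -0.0, -1.0]]
ft_force: [-1.0, -0.2, 0.8]
grip_width: 0.02
gripper_force: 0.7
t 3.7833 world [0.4966 0.1613 0.0088] pen [-0.1494  0.0033] yaw of -x in pen 0.05 F [-1.  -0.2  0.8] w 0.02 q [  5.  35.  95.  -0.  50. -93.]
(array([0.4649, 0.0742]), 'pen', array([-0.193, -0.079]), 105)
(array([0.3385, 0.2892]), 'pen', array([-0.288,  0.152]), 108)
```

View pics/s1.png

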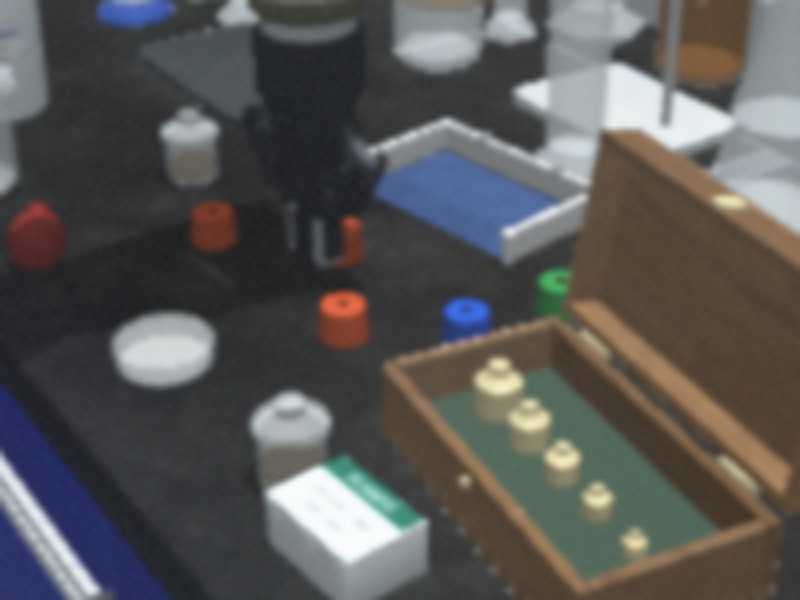

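The stopper at (350,243) is upright and being pushed by the two fingertips.

```bash
python3 -m crank '[2,-0.9,0,0,0, 2,-0.9,0,0,0, 2,-0.9,0,0,0, 2,-0.9,0,0,0, 2,-0.9,0,0,0, 2,-0.9,0,0,0, 2,-0.9,0,0,0, 2,-0.9,0,0,0]'; python3 st.py
```

```text
time_s: 4.55
position: [0.5673, 0.1714, 0.0086]
tool_rot: [[-0.99, -0.141, -0.001], [-0.141, 0.99, -0.0], [0.001, 0.0, -1.0]]
ft_force: [-0.2, 0.8, -0.2]
grip_width: 0.0202
gripper_force: 0.1
t 4.55 world [0.5673 0.1714 0.0086] pen [-0.078   0.0034] yaw of -x in pen 0.04 F [-0.2  0.8 -0.2] w 0.0202 q [  5.  40.  83.  -0.  57. -93.]
```

```bash
python3 -m crank '[2,-0.9,0,0,0, 2,-0.9,0,0,0, 2,-0.8,0,0,0, 2,-0.7,0,0,0, 2,-0.6,0,0,0, 2,-0.4,0,0,0, 2,0,0,0,0, 2,0,0,0,0]'; python3 st.py
```

```text
time_s: 5.22
position: [0.6096, 0.1774, 0.0087]
tool_rot: [[-0.99, -0.141, -0.0], [-0.141, 0.99, -0.0], [0.0, 0.0, -1.0]]
ft_force: [0.4, -0.6, -0.1]
grip_width: 0.0202
gripper_force: 0.0
t 5.2167 world [0.6096 0.1774 0.0087] pen [-0.0353  0.0034] yaw of -x in pen 0.04 F [ 0.4 -0.6 -0.1] w 0.0202 q [  6.  43.  76.  -0.  62. -93.]
```

```bash
python3 -m crank '[2,-0.7,0,0,0, 2,-0.6,0,0,0, 2,-0.3,0,0,0, 2,0,0,0,0, 2,1,0,0,0, 2,2.5,0,-1,0, 2,3,0,-3,0, 2,3,0,-3,0]'; python3 st.py
```

```text
time_s: 5.88
position: [0.5307, 0.1661, 0.0774]
tool_rot: [[-0.99, -0.141, -0.003], [-0.141, 0.99, -0.0], [0.003, 0.0, -1.0]]
ft_force: [0.8, 0.8, -0.1]
grip_width: 0.0196
gripper_force: 0.0
t 5.8833 world [0.5307 0.1661 0.0774] pen [-0.1149  0.0033] yaw of -x in pen 0.03 F [ 0.8  0.8 -0.1] w 0.0196 q [  5.  31.  86.  -0.  63. -93.]
```

```bash
python3 -m crank '[2,2.7,2.3,0,0, 2,2.7,2.3,0,0, 2,2.7,2.3,0,0, 2,2.8,2.4,0,0, 2,0,0,0,0.111, 2,0,0,0,0.111, 2,0,0,0,0, 2,0,0,0,0]'; python3 st.py 1
```

```text
time_s: 6.55
position: [0.4117, 0.2432, 0.0779]
tool_rot: [[-0.997, 0.077, 0.0], [0.077, 0.997, 0.0], [-0.0, 0.0, -1.0]]
ft_force: [-0.4, -0.5, 0.7]
grip_width: 0.02
gripper_force: 0.0
t 6.55 world [0.4117 0.2432 0.0779] pen [-0.222   0.0962] yaw of -x in pen -12.49 F [-0.4 -0.5  0.7] w 0.02 q [ 16.  25.  99.  -0.  56. -69.]
(array([0.6479, 0.1843]), 'pen', array([0.004, 0.005]), 89)
(array([0.4648, 0.0742]), 'pen', array([-0.193, -0.079]), 106)
```

```bash
python3 -m crank '[1.6,0,0.1,0,0.052, 1.6,0,0,2.5,0, 1.6,0,0,2.5,0, 1.6,0,0,1.3,0, 1.6,0,0,0.6,0, 1.6,0,0,0,0, 1.6,-0.6,0,0,0, 1.6,-0.6,0,0,0]'; python3 st.py
```

```text
time_s: 7.27
position: [0.4246, 0.2427, 0.0097]
tool_rot: [[-0.991, 0.132, 0.002], [0.132, 0.991, 0.0], [-0.002, 0.001, -1.0]]
ft_force: [-0.2, -0.1, 0.1]
grip_width: 0.016
gripper_force: 0.0
t 7.2667 world [0.4246 0.2427 0.0097] pen [-0.2093  0.0939] yaw of -x in pen -15.61 F [-0.2 -0.1  0.1] w 0.016 q [ 16.  33. 101.  -0.  47. -67.]
```

```bash
python3 -m crank '[1.6,-0.7,0,0,0, 1.6,-0.8,0,0,0, 1.6,-0.8,0,0,0, 1.6,-0.9,0,0,0, 1.6,-0.9,0,0,0, 1.6,-0.9,0,0,0, 1.6,-0.9,0,0,0, 1.6,-0.9,0,0,0]'; python3 st.py
```

```text
time_s: 7.93
position: [0.4918, 0.2334, 0.0088]
tool_rot: [[-0.991, 0.132, -0.0], [0.132, 0.991, -0.0], [0.0, -0.0, -1.0]]
ft_force: [-1.6, -0.3, 1.5]
grip_width: 0.0161
gripper_force: 1.1
t 7.9333 world [0.4918 0.2334 0.0088] pen [-0.144   0.0753] yaw of -x in pen -15.66 F [-1.6 -0.3  1.5] w 0.0161 q [ 13.  36.  92.   0.  52. -69.]
```

```bash
python3 -m crank '[1.6,-0.9,0,0,0, 1.6,-0.9,0,0,0, 1.6,-0.9,0,0,0, 1.6,-0.9,0,0,0, 1.6,-0.9,0,0,0, 1.6,-0.9,0,0,0, 1.6,-0.8,0,0,0, 1.6,-0.7,0,0,0]'; python3 st.py 1
```

```text
time_s: 8.6
position: [0.5602, 0.2243, 0.0088]
tool_rot: [[-0.991, 0.132, 0.0], [0.132, 0.991, 0.0], [-0.0, 0.0, -1.0]]
ft_force: [-1.5, 0.2, 1.5]
grip_width: 0.0159
gripper_force: 1.1
t 8.6 world [0.5602 0.2243 0.0088] pen [-0.0776  0.0567] yaw of -x in pen -15.66 F [-1.5  0.2  1.5] w 0.0159 q [ 11.  40.  81.   0.  58. -72.]
(array([0.4648, 0.0742]), 'pen', array([-0.193, -0.079]), 106)
```

```bash
python3 -m crank '[1.6,-0.8,0,0,0, 1.6,-0.8,0,0,0, 1.6,-0.7,0,0,0, 1.6,-0.6,0,0,0, 1.6,-0.4,0,0,0, 1.6,-0.2,0,0,0, 1.6,0,0,0,0, 1.6,0.5,0,0,0]'; python3 st.py
```

```text
time_s: 9.32
position: [0.5895, 0.2203, 0.0087]
tool_rot: [[-0.991, 0.133, 0.001], [0.133, 0.991, 0.0], [-0.001, 0.0, -1.0]]
ft_force: [-0.0, -0.7, 0.4]
grip_width: 0.0158
gripper_force: 0.0
t 9.3167 world [0.5895 0.2203 0.0087] pen [-0.0492  0.0487] yaw of -x in pen -15.68 F [-0.  -0.7  0.4] w 0.0158 q [ 10.  42.  77.  -0.  61. -73.]
```

```bash
python3 -m crank '[1.6,1.5,0,0,0, 1.6,2.5,0,-0.5,0, 1.6,3,0,-2,0, 1.6,3,0,-2.5,0, 1.6,3,0,-2,0, 1.6,3,0,0,0, 1.6,0,0,0,0, 1.6,0,0,0,0]'; python3 st.py 1
```

```text
time_s: 9.98
position: [0.4291, 0.242, 0.0794]
tool_rot: [[-0.991, 0.131, 0.0], [0.131, 0.991, 0.0], [-0.0, 0.0, -1.0]]
ft_force: [0.2, -0.3, -0.8]
grip_width: 0.0158
gripper_force: 0.0
t 9.9833 world [0.4291 0.242  0.0794] pen [-0.2049  0.0926] yaw of -x in pen -15.57 F [ 0.2 -0.3 -0.8] w 0.0158 q [ 16.  26.  96.  -0.  58. -67.]
(array([0.648 , 0.1842]), 'pen', array([0.004, 0.005]), 88)
(array([0.6172, 0.2172]), 'pen', array([-0.022,  0.042]), 93)
(array([0.4648, 0.0742]), 'pen', array([-0.193, -0.079]), 106)
```

```bash
python3 -m crank '[1.6,-0.3,-3.05,0,0, 1.6,-0.3,-3.05,0,0, 1.6,-0.3,-3.05,0,0, 1.6,-0.3,-3.05,0,0, 1.6,-0.3,-3.1,0,0, 1.6,-0.3,-3.1,0,0, 1.6,0,0,0,-0.1, 1.6,0,0,0,-0.1]' >/dev/null; python3 -m crank '[1.6,0,0,0,-0.1, 1.6,0,0,0,-0.1, 1.6,0,0,0,-0.103, 1.6,0,0,0,0, 1.6,0,0,0,0, 1.6,0,0,0,0, 1.6,0,0,0,0, 1.6,0,0,0,0]'; python3 st.py
```

```text
time_s: 11.37
position: [0.424, 0.0568, 0.0787]
tool_rot: [[-0.933, -0.361, -0.0], [-0.361, 0.933, 0.0], [0.0, 0.0, -1.0]]
ft_force: [1.2, 1.1, 0.6]
grip_width: 0.0158
gripper_force: 0.0
t 11.3667 world [0.424  0.0568 0.0787] pen [-0.2359 -0.09  ] yaw of -x in pen 13.08 F [1.2 1.1 0.6] w 0.0158 q [  -8.   21.  106.   -0.   53. -119.]
```

```bash
python3 -m crank '[1.6,0,0.1,1,0, 1.6,0,0,2.5,0, 1.6,0,0,2,0, 1.6,0,0,1,0, 1.6,0,0,0.5,0, 1.6,0,0,0,0, 1.6,-0.6,0,0,0, 1.6,-0.6,0,0,0]'; python3 st.py
```

```text
time_s: 12.03
position: [0.4357, 0.0622, 0.0095]
tool_rot: [[-0.932, -0.361, 0.001], [-0.361, 0.932, -0.0], [-0.001, -0.001, -1.0]]
ft_force: [0.8, 0.5, -0.7]
grip_width: 0.0157
gripper_force: 0.0
t 12.0333 world [0.4357 0.0622 0.0095] pen [-0.2236 -0.0863] yaw of -x in pen 13.13 F [ 0.8  0.5 -0.7] w 0.0157 q [  -7.   30.  108.    0.   42. -119.]
```

```bash
python3 -m crank '[1.6,-0.7,0,0,0, 1.6,-0.8,0,0,0, 1.6,-0.8,0,0,0, 1.6,-0.9,0,0,0, 1.6,-0.9,0,0,0, 1.6,-0.9,0,0,0, 1.6,-0.9,0,0,0, 1.6,-0.9,0,0,0]'; python3 st.py
```

```text
time_s: 12.7
position: [0.499, 0.0871, 0.0088]
tool_rot: [[-0.932, -0.362, -0.0], [-0.362, 0.932, -0.0], [0.0, 0.0, -1.0]]
ft_force: [-1.1, -0.6, 1.1]
grip_width: 0.0163
gripper_force: 0.6
t 12.7 world [0.499  0.0871 0.0088] pen [-0.1574 -0.0705] yaw of -x in pen 13.17 F [-1.1 -0.6  1.1] w 0.0163 q [  -4.   34.   98.   -0.   48. -115.]
```

```bash
python3 -m crank '[1.6,-0.9,0,0,0, 1.6,-0.9,0,0,0, 1.6,-0.9,0,0,0, 1.6,-0.9,0,0,0, 1.6,-0.9,0,0,0, 1.6,-0.9,0,0,0, 1.6,-0.8,0,0,0, 1.6,-0.7,0,0,0]'; python3 st.py 1
```

```text
time_s: 13.37
position: [0.5633, 0.1121, 0.0087]
tool_rot: [[-0.932, -0.362, 0.0], [-0.362, 0.932, -0.0], [-0.0, -0.0, -1.0]]
ft_force: [-0.8, -1.0, 1.4]
grip_width: 0.0159
gripper_force: 0.7
t 13.3667 world [0.5633 0.1121 0.0087] pen [-0.0903 -0.0548] yaw of -x in pen 13.17 F [-0.8 -1.   1.4] w 0.0159 q [  -1.   38.   87.   -0.   55. -112.]
(array([0.6174, 0.219 ]), 'pen', array([-0.022,  0.043]), 81)
```

```bash
python3 -m crank '[1.6,-0.8,0,0,0, 1.6,-0.8,0,0,0, 1.6,-0.8,0,0,0, 1.6,-0.8,0,0,0, 1.6,-0.7,0,0,0, 1.6,-0.6,0,0,0, 1.6,-0.4,0,0,0, 1.6,0,0,0,0]'; python3 st.py
```

```text
time_s: 14.08
position: [0.6088, 0.1297, 0.0087]
tool_rot: [[-0.932, -0.362, 0.001], [-0.362, 0.932, 0.0], [-0.0, -0.0, -1.0]]
ft_force: [-0.8, -0.5, -0.0]
grip_width: 0.0159
gripper_force: 0.0
t 14.0833 world [0.6088 0.1297 0.0087] pen [-0.0427 -0.0437] yaw of -x in pen 13.17 F [-0.8 -0.5 -0. ] w 0.0159 q [   1.   42.   78.    0.   60. -110.]
```

```bash
python3 -m crank '[1.6,0.6,0,0,0, 1.6,2,0,0,0, 1.6,2.5,0,-1,0, 1.6,3,0,-2.5,0, 1.6,3,0,-2.5,0, 1.6,3,0,-2,0, 1.6,3,0,-2,0, 1.6,0,0,0,0]'; python3 st.py 1; python3 - <<'E'
from h import *
for n,(a,b,c,d) in {"top":(70,310,180,500),"scene":(150,300,220,420)}.items():
    x=optics.get_image(n)["color"][a:b,c:d,::-1];cv2.imwrite(f"pics/{n}_end.png",cv2.resize(x,None,fx=600/(b-a),fy=600/(b-a)))
E
```

```text
time_s: 14.75
position: [0.4448, 0.0668, 0.1116]
tool_rot: [[-0.933, -0.361, 0.001], [-0.361, 0.933, -0.001], [-0.001, -0.001, -1.0]]
ft_force: [1.7, 0.9, 0.2]
grip_width: 0.0157
gripper_force: 0.0
t 14.75 world [0.4448 0.0668 0.1116] pen [-0.2139 -0.0831] yaw of -x in pen 13.12 F [1.7 0.9 0.2] w 0.0157 q [  -7.   20.  100.   -0.   60. -118.]
(array([0.6479, 0.1843]), 'pen', array([0.004, 0.005]), 89)
(array([0.6307, 0.1399]), 'pen', array([-0.02 , -0.037]), 90)
(array([0.6169, 0.2171]), 'pen', array([-0.023,  0.042]), 95)
(array([0.3354, 0.2793]), 'pen', array([-0.292,  0.143]), 167)
```

View pics/top_end.png

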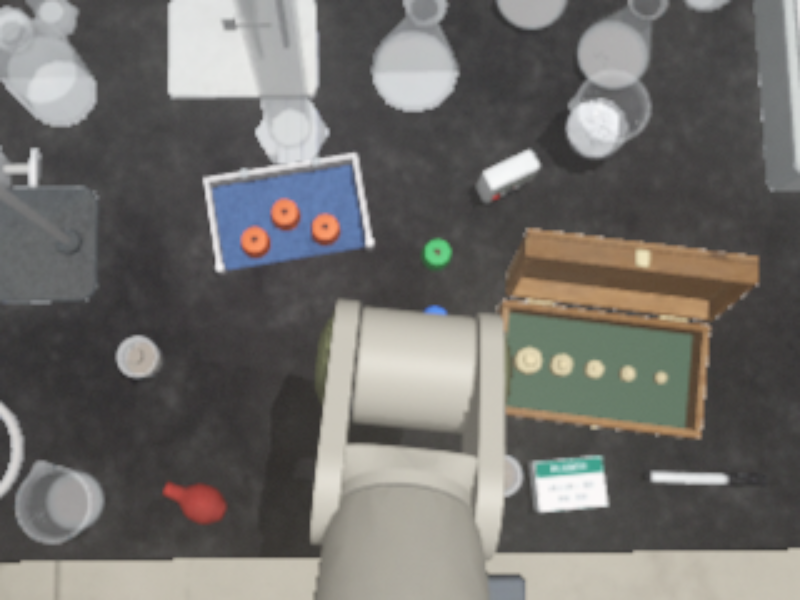

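View pics/scene_end.png

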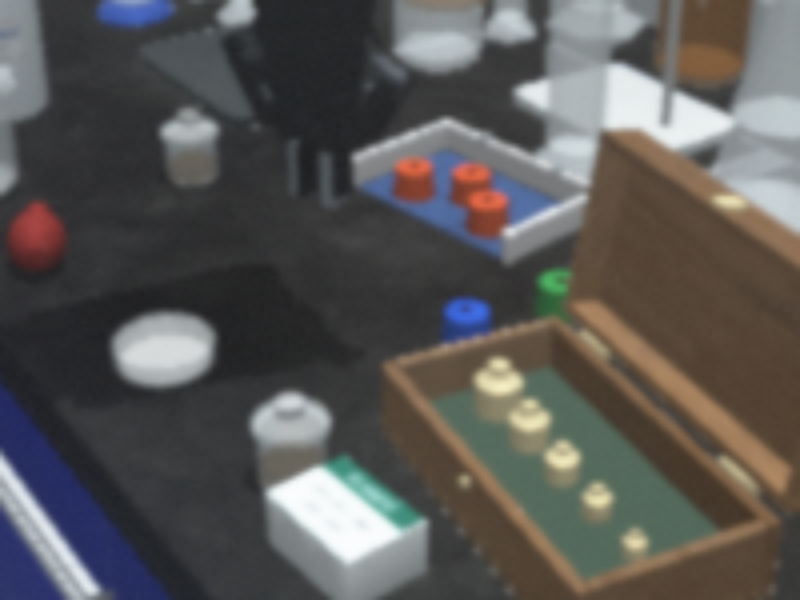

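All three stoppers stand on the blue patch, at top-crop pixels (255,240), (285,213) and (325,228). They read 12 mm or more inside the limit, the bystanders have not moved and the arm is clear.

```bash
python3 -c "
from rig import env
print(env.close_job())"
```

```text
the job is handed in; nothing more can be done
None
```

I swept all three red-orange stoppers into the pen and handed the job in at about 15 s; the last pictures show them standing on the blue patch, at least 12 mm past the required line, with the arm clear and no bystander seen to move.

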